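# Load a bearing plate into the parts washer through its sprung splash flap

## Robot

A 7-joint arm with a two-finger parallel gripper is mounted at the origin on the work surface. World frame = base frame: x ahead of the robot, y to its left, z up, the work surface at z = 0. Lengths are in m, angles in degrees, forces in N, time in s.
With the tool pointing down it reaches from about 0.4 to 0.85 m from the base axis. Payload 4.4 kg.
Tool frame: the origin (TCP) lies at the very end of the fingers, on their centre line; the grasp point (between the pads) lies 19 mm behind it; z points along the fingers, y is the line along which they close (so a half turn about z gives the same grasp; the last joint's range is limited). The gripper opens to 94 mm and grips with 3 to 60 N. Pads are 16 mm wide; open, the fingers measure 119 mm over their backs; the gripper's body (75 mm by 177 mm) begins 78 mm behind the grasp point.
Start: joints at [-67.082, 36.005, 2.206, 86.941, -1.547, 57.084, -1.146], TCP at [0.292, 0.581, 0.205] pointing down, gripper open.
Joint ranges: [-175.42, 175.42], [-21.48, 121.26], [-71.46, 75.88], [10.55, 141.38], [-63.04, 243.04], [13.31, 113.54], [-168.57, 168.57]. Speed limits (degrees/s): [147.25, 147.25, 180, 180, 180, 180, 180].

## Interface

Orientations are given as [roll, pitch, yaw] about the fixed x, y, z axes, in that order (R = Rz(yaw) Ry(pitch) Rx(roll)).
In Python, from plant import get_obs, read_camera, job_done, cut_out gives the robot as it stands.
- The arm moves only by the shell command python3 -m inch 'ROWS'. ROWS is JSON, a list of rows, each an object of numbers: "dx", "dy", "dz": the shift along the tool's x, y, z in mm; "ax", "ay", "az": the turn, a rotation vector about the tool's x, y, z in rad; "gripper": the opening, from -1 (shut) to 1 (fully open). A call has 1 to 12 rows; each row shifts and turns the commanded pose from where the row before left it, along the tool's axes as they then stand; what a row does not reach is not made up. A row lasts 1/12 s, in which the tool goes at most 41.7 mm and 7.16 degrees, less where a joint would pass 70% of its speed; a pose out of reach is approached as far as the arm can. A call is refused whole if a number of a shift passes 41.7 or a number of a turn 0.125, either way. A call with a gripper value outside its range is refused whole. The fingers move at their own pace and stop on an object; the grip force is fixed at half the most. Time passes only in rows, so rows that do not move let the fingers close. It gives the time, the measured TCP pose, the force, the opening and the grip force at its end, in the units of the state.
- get_obs(): the state, without advancing time (a new reading comes with each control period).
- read_camera(name): name is "scene" or "top"; returns a dict with "color" (400x640x3 uint8, red, green, blue), "camera_matrix" (3x3 intrinsics, pixels), "k1" (the pictures are not rectified: a ray, as slopes to the right and down, at radius r is drawn at 1 + k1 r^2 times it, then the intrinsics apply), "rvec" (rotation vector, rad) and "tvec" (3), from world to camera coordinates, as OpenCV has them. Camera axes: x right, y down, z forward; pixel columns grow to the right and rows downward; lengths in m; the calibration is good to about 2 mm. A picture is of the moment at which its call begins. There is no depth.
- job_done(): hands the job in; it is judged then, once.
Trained networks look in the newest picture that a camera, given by its name, has taken for a name from the list of things; names that differ only in an ending like _2 or _b are one class to them, and where a whole thing is asked for, a point or a joint stands for the part that bears it (a point fixed in the world has none). Each returns a list of dicts, best first, with "confidence" (0 to 1); they miss things now and then, are a little off and sometimes report something else, mostly with a low value. They report only what shows in the picture. A call takes as long as a camera call.
- cut_out(name, camera): "pixels" (400x640 bool, what is visible of it) and "pixel" ([column, row] in pixels, amid what is visible of it).
The state is a dict: "t": time; "joint_positions": joint angles; "dq": joint speeds; "tau": joint torques, N m; "ee_pos": TCP position; "tool_rot": TCP orientation; "ft_force": force on the tool from outside, world axes, zero at the start; "torque": the same for the moment, N m; "finger_gap": opening from 0.0 (shut) to 1.0 (fully open); "gripper_force": force on a finger pad.
Only numpy, scipy, OpenCV 4.12 (cv2) and the standard library are available. Lean on these libraries where they do the work, as an engineer would, in place of code of your own. Each camera call takes 0.05 s, during which the arm holds its last target. There are 200 camera calls.

## Task

Load the aluminium bearing plate into the carrier in the washer's channel: hook one short edge fully under the carrier's lip and swing the plate down until it lies flat between the lip and the front ridge. Then push the loaded carrier along the channel through the sprung flap until all of it is beyond the flap and the flap has dropped shut behind it, with the plate still seated. Leave the other things on the bench where they are.

Things in the scene. Friction and masses are not known exactly. Their poses are not given: they have to be found in the camera images.
- plate_centre (a point): centre, half-way up, of the loose bare-aluminium bearing plate (0.3 to 0.6 kg) lying flat on the bench: slab 84 (its x) by 140 (its y) by 10 mm, with an upright web on its middle, 20 thick (x), 70 long (y), 35 mm high, to be gripped across. 45 mm high overall: this point is 22.5 mm above the underside. z up. Symmetric: either short edge may go under the lip.
- carrier: loose dark steel carrier (sled, 0.5 to 0.8 kg), main part 102 (x) by 168 mm (y), origin at centre of its underside, +y along the channel to the flap, z up. Floor 8 mm thick; pocket between rear wall and front ridge 146 mm long (y -72 to +74 mm); side cheeks 10 mm above the floor, inner width 92 mm. Seated, plate_centre is at z 30.5 mm, y about -3 to +5 mm here.
- carrier_lip (a point): middle of the front lower edge of the retaining lip, at y -58, z 30 mm of the carrier. The lip overhangs the floor by 14 mm from the rear wall's inner face (y -72); its underside is 22 mm above the floor, its top at z 36 mm.
- carrier_ridge (a point): middle of the top of the front ridge, at y +79, z 22 mm of the carrier; the ridge is 10 mm thick and 14 mm above the floor, so the plate cannot be lowered in flat or slid in flat over it.
- carrier_rear (a point): middle of the carrier's outer rear face (y -84 mm), 18 mm above its underside, axes as the carrier: the face to push, upright, 36 mm high, 102 mm wide. The carrier slides with friction only.
- port: loading port of the parts washer, fixed. Origin on the bench, mid channel, in the plane of the shut flap; +y is the way to push, z up. Channel floor 10 mm above the bench, y -275 mm (open end) to +264 mm (end stop); infeed rails y -275 to -5 mm, inner width 108 (as beyond the flap), tops 36 mm above the bench; beyond the flap side walls 65 mm high, wire guard overhead at 175 mm, housing 200 mm high.
- header (a point): middle of the underside of the header bar over the flap, 167 mm above the bench; bar 16 mm thick (port's y -8 to +8 mm), top at 189 mm, on posts at the port's x +-115 to +-135 mm. It blocks the body of an upright gripper, so push with the tool leaning back, tip leading, about 45 degrees from vertical, to bring the carrier's rear past the flap.
- flap (a joint): angle (rad) of the one-way sprung flap, steel sheet 104 wide, 115 long, 3 mm thick, on a level hinge 165 mm above the bench at the port's y 0; lower edge 50 mm above the bench. 0 = shut; grows to 1.45 swinging to the port's +y, never the other way. Opens at 1 to 4 N; the plate's web (63 mm above the bench when seated) lifts it and it drags over the web; the carrier's lip (46 mm) passes under it.
- hub: bystander, to be left alone: six-eared dark steel splined hub flange, about 122 mm across, 22 mm high
- wrench: bystander, to be left alone: steel open spanner, 180 mm long, lying flat
- sprocket: bystander, to be left alone: dark chain sprocket, 204 mm across, 6 mm thick, lying flat
- grease_tub: bystander, to be left alone: closed round white tub, 76 mm diameter, 70 mm high
- nut_tin: bystander, to be left alone: small steel bowl, 90 mm diameter, 50 mm high
- pliers: bystander, to be left alone: circlip pliers with two blue handles, 200 mm long, about 18 mm high, lying

How it is judged:
By the outcome, as a careful person would: the job done as asked, in the order asked, and still so for the second after the job is handed in, with the robot touching nothing.
It also fails if it takes over 61 s, if anything falls off the work surface, if the arm or the gripper's body presses on something with over 40 N, if the wrist force passes 120 N, or if a joint passes its speed limit or range.

## Working session

There is one attempt and no reset: what is moved stays moved. The work goes in short steps, Python scripts to look and compute and a shell command to move; the robot and the scene stay as the last step left them, time stands still between calls to the robot, and variables do not carry over. Pictures are saved under pics/ and viewed, at most 10 in all, crops included, and the job is handed in when it is done.

```bash
ls; mkdir -p pics
cat > h.py <<'E'
import numpy as np,cv2
from plant import get_obs,read_camera,job_done,cut_out
def cam(n):
    c=read_camera(n); c['R']=cv2.Rodrigues(np.array(c['rvec'],float))[0]; return c
def ray(c,px):
    K=np.array(c['camera_matrix']); d=np.array([c['k1'],0,0,0,0],float)
    u=cv2.undistortPoints(np.array(px,float).reshape(-1,1,2),K,d).reshape(-1,2)
    D=np.c_[u,np.ones(len(u))]@c['R']; o=-c['R'].T@np.array(c['tvec'],float).ravel(); return o,D
def at_z(c,px,z):
    o,D=ray(c,px); return o+D*((z-o[2])/D[:,2])[:,None]
def proj(c,P):
    return cv2.projectPoints(np.array(P,float).reshape(-1,3),np.array(c['rvec'],float),np.array(c['tvec'],float),np.array(c['camera_matrix']),np.array([c['k1'],0,0,0,0],float))[0].reshape(-1,2)
E
python3 - <<'E'
from h import *
for n in('scene','top'):
    c=cam(n); cv2.imwrite(f'pics/{n}0.png',c['color'][:,:,::-1]); o,_=ray(c,[[320,200]]); print(n,o,at_z(c,[[320,200]],0))
    for t in('plate_centre','carrier','port','flap','carrier_lip'):
        for r in cut_out(t,n)[:2]: 
            m=r['pixels'];print(t,round(r['confidence'],2),r['pixel'],m.sum(),cv2.minAreaRect(np.argwhere(m)[:,::-1].astype(np.float32)))
E
```

```text
pics
scene [1.28438033 0.00842475 0.79298661] [[ 0.43863931 -0.14463471  0.        ]]
plate_centre 0.76 [242.8, 194.4] 897 ((243.43081665039062, 191.9461669921875), (21.333972930908203, 45.520748138427734), 82.87498474121094)
carrier 0.83 [352.7, 230.5] 1620 ((353.89495849609375, 226.52236938476562), (61.86323547363281, 30.17810821533203), 3.2397000789642334)
port 0.65 [522.4, 229.2] 24638 ((471.74603271484375, 219.17935180664062), (335.94049072265625, 130.12911987304688), 1.9580672979354858)
port 0.2 [316.7, 310.8] 2699 ((312.7054748535156, 302.45208740234375), (77.48123931884766, 72.68256378173828), 20.556047439575195)
flap 0.81 [404.9, 215.5] 235 ((407.5, 215.0), (42.0, 7.0), 90.0)
carrier_lip 0.97 [352.6, 228.3] 1693 ((353.35791015625, 226.8428955078125), (62.62177658081055, 31.111135482788086), 2.8624050617218018)
carrier_lip 0.55 [310.4, 310.8] 2924 ((312.3692321777344, 302.45391845703125), (72.93242645263672, 80.7466049194336), 82.87498474121094)
top [ 0.51651828 -0.09851671  0.96579923] [[ 0.5736148  -0.12069848  0.        ]]
plate_centre 0.56 [421.9, 248.3] 1868 ((422.293518
[... 160 characters left out ...]
), (41.94900894165039, 67.04080963134766), 82.56858825683594)
carrier 0.5 [387.2, 144.8] 796 ((387.00006103515625, 144.50003051757812), (28.991374969482422, 33.23401641845703), 45.0)
port 0.75 [281.2, 201.3] 2649 ((283.1067810058594, 201.3462371826172), (40.7881965637207, 66.08539581298828), 84.17366027832031)
port 0.65 [97.4, 215.0] 27027 ((163.74403381347656, 207.82421875), (142.83840942382812, 344.447998046875), 83.2901611328125)
flap 0.72 [225.2, 204.8] 282 ((222.97286987304688, 204.92987060546875), (42.19028854370117, 7.182338237762451), 87.27368927001953)
carrier_lip 0.75 [284.4, 204.7] 2558 ((283.10888671875, 202.089111328125), (40.99553298950195, 65.47345733642578), 84.2894058227539)
```

Run:
```python
import cv2
a=cv2.imread('pics/top0.png'); b=cv2.imread('pics/scene0.png')
cv2.imwrite('pics/top0c.png',cv2.resize(a[130:310,180:480],None,fx=2.66,fy=2.66,interpolation=cv2.INTER_CUBIC))
```

```text
(no output)
```

View pics/scene0.png

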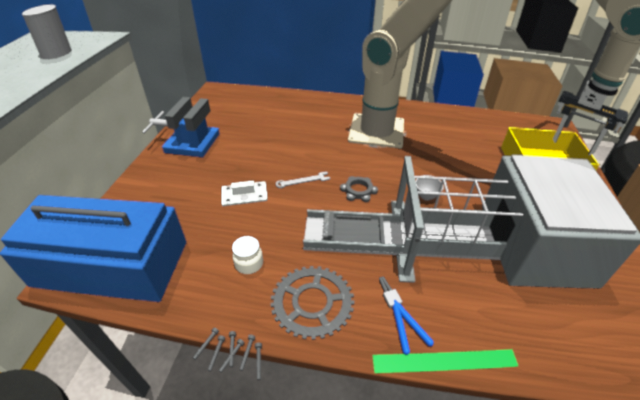

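View pics/top0c.png

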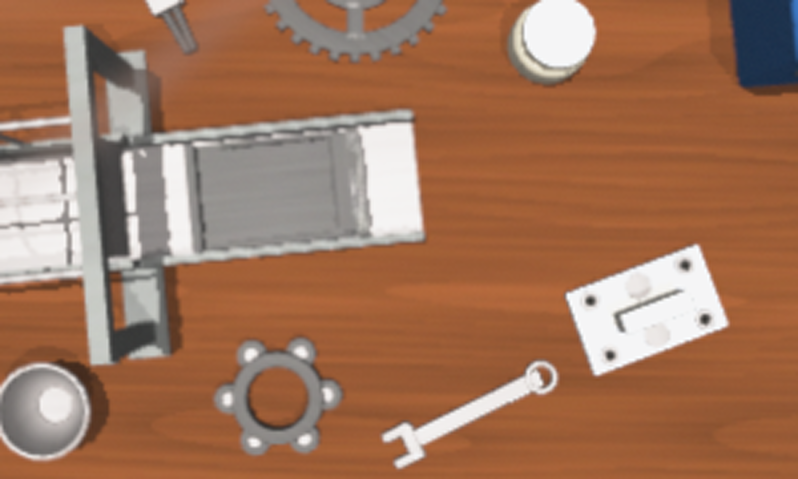

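The top crop shows the plate, with its centre at about crop (647,310) and its long axis tilted. The carrier is in the channel, with the ridge at crop x≈193 and the lip and rear at x≈335–365. The rails' open end is at crop (411,112)–(425,240).

Run:
```python
from h import *
c=cam('top'); s=cam('scene')
f=lambda p:np.array(p,float)/2.66+[180,130]-0.3
P=at_z(c,f([(567,293),(698,245),(728,325),(597,376)]),.010); print('plate',P.round(4),P.mean(0))
w=P[1]-P[0]+P[2]-P[3]; print('long axis yaw',np.degrees(np.arctan2(w[1],w[0])),np.linalg.norm(w)/2)
R=at_z(c,f([(411,112),(425,240),(150,135),(165,265)]),.036);print('rails',R.round(4))
H=at_z(c,f([(65,28),(85,28),(91,362),(110,362)]),.189);print('header top',H.round(4), H.mean(0))
print('ridge',at_z(c,f([(187,145),(193,250),(197,145),(205,250)]),.032))
print('lip front/rear',at_z(c,f([(333,135),(340,235),(362,130),(370,235)]),.046))
for n,k in(('top',c),('scene',s)):
  for t in('plate_centre','carrier'):
    r=cut_out(t,n)[0]; print(n,t,r['confidence'],at_z(k,[r['pixel']],.01 if t[0]=='p' else .03))
a=cv2.imread('pics/top0.png')[175:245,180:345];b=cv2.imread('pics/scene0.png')[175:260,290:425]
A=cv2.resize(a,(792,336),interpolation=cv2.INTER_CUBIC);cv2.imwrite('pics/c1.png',A)
```

```text
plate [[ 0.4744 -0.3106  0.01  ]
 [ 0.5234 -0.4394  0.01  ]
 [ 0.446  -0.4699  0.01  ]
 [ 0.3947 -0.3411  0.01  ]] [ 0.45962199 -0.39025329  0.01      ]
long axis yaw -68.72872609629938 0.13822545501752928
rails [[ 0.6436 -0.1543  0.036 ]
 [ 0.5226 -0.1697  0.036 ]
 [ 0.6162  0.0931  0.036 ]
 [ 0.4934  0.0747  0.036 ]]
header top [[0.6847 0.1336 0.189 ]
 [0.6849 0.1174 0.189 ]
 [0.4196 0.1025 0.189 ]
 [0.42   0.0874 0.189 ]] [0.55230164 0.11020405 0.189     ]
ridge [[0.60776961 0.05817247 0.032     ]
 [0.50812594 0.04927665 0.032     ]
 [0.60797708 0.04861535 0.032     ]
 [0.5083997  0.0378837  0.032     ]]
lip front/rear [[ 0.61884994 -0.08094019  0.046     ]
 [ 0.5254046  -0.08967296  0.046     ]
 [ 0.62418016 -0.10801154  0.046     ]
 [ 0.52603425 -0.11761824  0.046     ]]
top plate_centre 0.65 [[ 0.453016   -0.39299207  0.01      ]]
top carrier 0.64 [[ 0.55831586 -0.02601752  0.03      ]]
scene plate_centre 0.64 [[0.81258725 0.11056822 0.01      ]]
scene carrier 0.57 [[ 0.58265234 -0.01954422  0.03      ]]
```

View pics/c1.png

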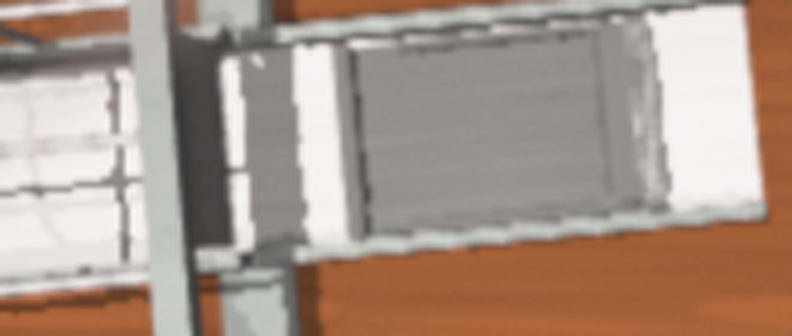

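The carrier sits in the channel with its ridge on the flap side and its lip and rear towards the open end. It is about 140 mm short of the flap, and port yaw is about 6.5°. Next I'll write a planner helper that converts a target pose into per-row shifts.

```bash
cat >> h.py <<'E'
from scipy.spatial.transform import Rotation as Ro
PO=np.array([.552,.1105,0]); PY=6.5
RP=Ro.from_euler('z',PY,degrees=True)
def port(p): return PO+RP.apply(p)
def toport(p): return RP.inv().apply(np.array(p)-PO)
def tool(yaw,lean=0,flip=0):
    """tool y along the horizontal yaw(deg); lean: body tips back toward -(yaw+90) dir by lean deg"""
    z=Ro.from_euler('z',yaw,degrees=True)
    # base: y_t = +x_w, z_t=-z, x_t = y_t x z_t
    y=np.array([1.,0,0])*(-1 if flip else 1); l=np.radians(lean); zt=np.array([0,np.sin(l),-np.cos(l)])
    return z*Ro.from_matrix(np.c_[np.cross(y,zt),y,zt])
def cur():
    o=get_obs(); return np.array(o['ee_pos']),Ro.from_euler('xyz',o['tool_rot'],degrees=True),o
def plan(p1,R1,N,start=None):
    p0,R0=start if start else cur()[:2]
    rel=R0.inv()*R1; w=rel.as_rotvec()/N; q=R0.inv().apply(np.array(p1)-p0)*1000
    S=sum((Ro.from_rotvec(w*k).as_matrix() for k in range(N)),np.zeros((3,3)))
    print(N,'rows shift',np.linalg.solve(S,q).round(1),'turn',w.round(4)); return np.array(p1),R1
E
python3 - <<'E'
from h import *
p,R,o=cur(); print({k:np.round(v,3) for k,v in o.items()})
for f in(0,1): print(f,np.degrees((R.inv()*tool(21.3,0,f)).as_rotvec()))
f=0 if np.degrees((R.inv()*tool(21.3,0,0)).magnitude())<90 else 1
a=plan([.4596,-.3903,.13],tool(21.3,0,f),36)
plan([.4596,-.3903,.016],tool(21.3,0,f),9,a)
E
```

```text
{'t': np.float64(0.9), 'joint_positions': array([-67.081,  36.004,   2.205,  86.941,  -1.549,  57.084,  -1.145]), 'dq': array([ 0.05 ,  0.035, -0.023, -0.119,  0.064, -0.073, -0.04 ]), 'tau': array([ 0.0000e+00, -5.4959e+01,  1.1430e+00, -1.8695e+01, -5.2000e-02,
        1.6000e-02,  0.0000e+00]), 'ee_pos': array([0.292, 0.581, 0.205]), 'tool_rot': array([-1.8000e+02, -4.0000e-03,  1.5331e+02]), 'ft_force': array([-0.168, -0.393,  0.004]), 'torque': array([-0.006, -0.012,  0.038]), 'gripper_force': np.float64(0.0), 'finger_gap': np.float64(1.002)}
0 [-1.62467978e-03 -3.92546450e-03  4.20104939e+01]
1 [ 4.95080263e-03 -2.04904895e-03 -1.37989506e+02]
36 rows shift [-23.5 -15.3   2.1] turn [-0.     -0.      0.0204]
9 rows shift [ 0.   0.  12.7] turn [0. 0. 0.]
```

Run:
```python
from h import *
p,R,o=cur()
a=plan([.4,.34,.33],R,12)
a=plan([.48,.0,.32],R,12,a)
a=plan([.4596,-.3903,.16],tool(21.3),24,a)
```

```text
12 rows shift [-17.1 -13.9 -10.4] turn [0. 0. 0.]
12 rows shift [-18.7 -22.3   0.8] turn [0. 0. 0.]
24 rows shift [-11.5 -12.    6.7] turn [-0.     -0.      0.0306]
```

```bash
python3 -m inch '[{"dz":-30,"gripper":0},{"dz":-40},{"dz":-40},{"dz":-15}]'
python3 -m inch '[{"dx":-17,"dy":-14},{"dx":-17,"dy":-14},{"dx":-17,"dy":-14},{"dx":-17,"dy":-14},{"dx":-17,"dy":-14},{"dx":-17,"dy":-14},{"dx":-17,"dy":-14},{"dx":-17,"dy":-14},{"dx":-17,"dy":-14},{"dx":-17,"dy":-14},{"dx":-17,"dy":-14},{"dx":-17,"dy":-14}]'
python3 -m inch '[{"dx":-19,"dy":-22},{"dx":-19,"dy":-22},{"dx":-19,"dy":-22},{"dx":-19,"dy":-22},{"dx":-19,"dy":-22},{"dx":-19,"dy":-22},{"dx":-19,"dy":-22},{"dx":-19,"dy":-22},{"dx":-19,"dy":-22},{"dx":-19,"dy":-22},{"dx":-19,"dy":-22},{"dx":-19,"dy":-22}]'
python3 - <<'E'
from h import *
plan([.4596,-.3903,.16],tool(21.3),20)
E
```

```text
20 rows shift [-42.  -27.9   2.3] turn [-0.     -0.      0.0367]invalid input at $[0]: expected keys dx, dy, dz, ax, ay, az, gripper
invalid input at $[0]: expected keys dx, dy, dz, ax, ay, az, gripper
invalid input at $[0]: expected keys dx, dy, dz, ax, ay, az, gripper
```

```bash
python3 -m inch '[{"dx":0,"dy":0,"dz":-30,"ax":0,"ay":0,"az":0,"gripper":0},{"dx":0,"dy":0,"dz":-40,"ax":0,"ay":0,"az":0,"gripper":0},{"dx":0,"dy":0,"dz":-40,"ax":0,"ay":0,"az":0,"gripper":0},{"dx":-20,"dy":-16,"dz":-15,"ax":0,"ay":0,"az":0,"gripper":0},{"dx":-26,"dy":-21,"dz":0,"ax":0,"ay":0,"az":0,"gripper":0},{"dx":-26,"dy":-21,"dz":0,"ax":0,"ay":0,"az":0,"gripper":0},{"dx":-26,"dy":-21,"dz":0,"ax":0,"ay":0,"az":0,"gripper":0},{"dx":-26,"dy":-21,"dz":0,"ax":0,"ay":0,"az":0,"gripper":0},{"dx":-26,"dy":-21,"dz":0,"ax":0,"ay":0,"az":0,"gripper":0},{"dx":-26,"dy":-21,"dz":0,"ax":0,"ay":0,"az":0,"gripper":0},{"dx":-26,"dy":-22,"dz":0,"ax":0,"ay":0,"az":0,"gripper":0},{"dx":0,"dy":0,"dz":0,"ax":0,"ay":0,"az":0,"gripper":0}]'
python3 - <<'E'
from h import *
p,R,o=cur()
a=plan([.48,.0,.32],R,12)
a=plan([.4596,-.3903,.16],tool(21.3),22,a)
E
```

```text
t: 1.9
ee_pos: [0.4026, 0.3359, 0.3311]
tool_rot: [-179.9, 0.2, 152.7]
ft_force: [0.9, 0.4, -0.4]
finger_gap: 0.499
gripper_force: 0.0
12 rows shift [-18.6 -21.9   1. ] turn [0. 0. 0.]
22 rows shift [-12.6 -13.    7.3] turn [-0.      0.0002  0.0329]
```

```bash
python3 -m inch '[{"dx":-18.6,"dy":-21.9,"dz":1,"ax":0,"ay":0,"az":0,"gripper":0},{"dx":-18.6,"dy":-21.9,"dz":1,"ax":0,"ay":0,"az":0,"gripper":0},{"dx":-18.6,"dy":-21.9,"dz":1,"ax":0,"ay":0,"az":0,"gripper":0},{"dx":-18.6,"dy":-21.9,"dz":1,"ax":0,"ay":0,"az":0,"gripper":0},{"dx":-18.6,"dy":-21.9,"dz":1,"ax":0,"ay":0,"az":0,"gripper":0},{"dx":-18.6,"dy":-21.9,"dz":1,"ax":0,"ay":0,"az":0,"gripper":0},{"dx":-18.6,"dy":-21.9,"dz":1,"ax":0,"ay":0,"az":0,"gripper":0},{"dx":-18.6,"dy":-21.9,"dz":1,"ax":0,"ay":0,"az":0,"gripper":0},{"dx":-18.6,"dy":-21.9,"dz":1,"ax":0,"ay":0,"az":0,"gripper":0},{"dx":-18.6,"dy":-21.9,"dz":1,"ax":0,"ay":0,"az":0,"gripper":0},{"dx":-18.6,"dy":-21.9,"dz":1,"ax":0,"ay":0,"az":0,"gripper":0},{"dx":-18.6,"dy":-21.9,"dz":1,"ax":0,"ay":0,"az":0,"gripper":0}]'
python3 -m inch '[{"dx":-12.6,"dy":-13,"dz":7.3,"ax":0,"ay":0,"az":0.033,"gripper":0},{"dx":-12.6,"dy":-13,"dz":7.3,"ax":0,"ay":0,"az":0.033,"gripper":0},{"dx":-12.6,"dy":-13,"dz":7.3,"ax":0,"ay":0,"az":0.033,"gripper":0},{"dx":-12.6,"dy":-13,"dz":7.3,"ax":0,"ay":0,"az":0.033,"gripper":0},{"dx":-12.6,"dy":-13,"dz":7.3,"ax":0,"ay":0,"az":0.033,"gripper":0},{"dx":-12.6,"dy":-13,"dz":7.3,"ax":0,"ay":0,"az":0.033,"gripper":0},{"dx":-12.6,"dy":-13,"dz":7.3,"ax":0,"ay":0,"az":0.033,"gripper":0},{"dx":-12.6,"dy":-13,"dz":7.3,"ax":0,"ay":0,"az":0.033,"gripper":0},{"dx":-12.6,"dy":-13,"dz":7.3,"ax":0,"ay":0,"az":0.033,"gripper":0},{"dx":-12.6,"dy":-13,"dz":7.3,"ax":0,"ay":0,"az":0.033,"gripper":0},{"dx":-12.6,"dy":-13,"dz":7.3,"ax":0,"ay":0,"az":0.033,"gripper":0},{"dx":0,"dy":0,"dz":0,"ax":0,"ay":0,"az":0,"gripper":0}]'
python3 - <<'E'
from h import *
plan([.4596,-.3903,.16],tool(21.3),11)
E
```

```text
t: 2.9
ee_pos: [0.4804, 0.0073, 0.3187]
tool_rot: [180.0, 0.0, 153.3]
ft_force: [0.6, 0.2, -0.4]
finger_gap: 0.496
gripper_force: 0.0
t: 3.9
ee_pos: [0.5063, -0.1914, 0.2371]
tool_rot: [-179.8, 0.0, 132.2]
ft_force: [-1.3, -0.4, -1.2]
finger_gap: 0.499
gripper_force: 0.0
11 rows shift [-13.  -13.4   7. ] turn [-0.0003  0.0001  0.0331]
```

```bash
python3 -m inch '[{"dx":-13,"dy":-13.4,"dz":7,"ax":0,"ay":0,"az":0.033,"gripper":0},{"dx":-13,"dy":-13.4,"dz":7,"ax":0,"ay":0,"az":0.033,"gripper":0},{"dx":-13,"dy":-13.4,"dz":7,"ax":0,"ay":0,"az":0.033,"gripper":0},{"dx":-13,"dy":-13.4,"dz":7,"ax":0,"ay":0,"az":0.033,"gripper":0},{"dx":-13,"dy":-13.4,"dz":7,"ax":0,"ay":0,"az":0.033,"gripper":0},{"dx":-13,"dy":-13.4,"dz":7,"ax":0,"ay":0,"az":0.033,"gripper":0},{"dx":-13,"dy":-13.4,"dz":7,"ax":0,"ay":0,"az":0.033,"gripper":0},{"dx":-13,"dy":-13.4,"dz":7,"ax":0,"ay":0,"az":0.033,"gripper":0},{"dx":-13,"dy":-13.4,"dz":7,"ax":0,"ay":0,"az":0.033,"gripper":0},{"dx":-13,"dy":-13.4,"dz":7,"ax":0,"ay":0,"az":0.033,"gripper":0},{"dx":-13,"dy":-13.4,"dz":7,"ax":0,"ay":0,"az":0.033,"gripper":0},{"dx":0,"dy":0,"dz":0,"ax":0,"ay":0,"az":0,"gripper":0}]'
python3 - <<'E'
from h import *
a=plan([.4596,-.3903,.05],tool(21.3),5);a=plan([.4596,-.3903,.017],tool(21.3),3,a)
s=cam('scene'); 
# plate model check in scene view
from itertools import product
Pl=np.array([.4596,-.3903,0]);r=Ro.from_euler('z',21.3,degrees=True)
pts=[Pl+r.apply([x,y,z]) for x,y,z in [(.042,.07,.01),(.042,-.07,.01),(-.042,-.07,.01),(-.042,.07,.01),(.01,.035,.045),(.01,-.035,.045),(-.01,-.035,.045),(-.01,.035,.045)]]
im=cv2.imread('pics/scene0.png'); im=cv2.resize(im[160:230,200:290],None,fx=7,fy=7,interpolation=cv2.INTER_CUBIC)
q=((proj(s,pts)-[200,160]+.5)*7).astype(int)
for g in(q[:4],q[4:]): cv2.polylines(im,[g.reshape(-1,1,2)],True,(0,0,255),1)
cv2.imwrite('pics/p2.png',im)
E
```

```text
t: 4.9
ee_pos: [0.4601, -0.3895, 0.1605]
tool_rot: [-179.9, 0.0, 111.5]
ft_force: [0.0, -0.8, -1.1]
finger_gap: 0.501
gripper_force: 0.0
5 rows shift [-0.1 -0.1 22.1] turn [-0.0005  0.0001  0.0006]
3 rows shift [ 0.  0. 11.] turn [0. 0. 0.]
```

View pics/p2.png

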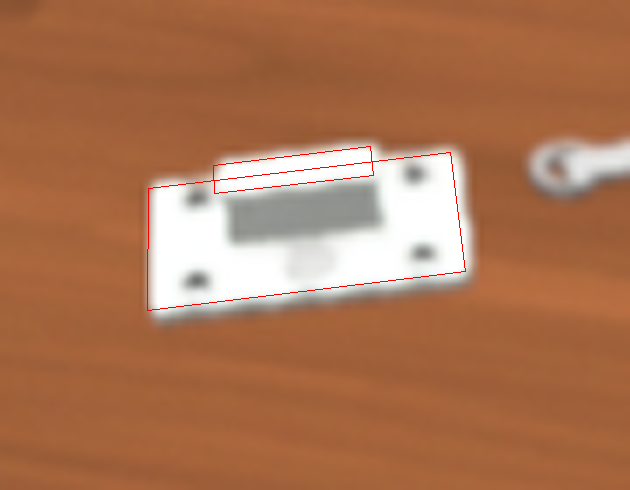

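The overlaid model agrees with the picture to within about 2 mm, with the web where it was predicted. I'll descend with the centre at about (0.460, -0.389) and grip.

```bash
python3 -m inch '[{"dx":0,"dy":0,"dz":30,"ax":0,"ay":0,"az":0,"gripper":0},{"dx":0,"dy":0,"dz":30,"ax":0,"ay":0,"az":0,"gripper":0},{"dx":0,"dy":0,"dz":30,"ax":0,"ay":0,"az":0,"gripper":0},{"dx":0,"dy":0,"dz":20,"ax":0,"ay":0,"az":0,"gripper":0},{"dx":0,"dy":0,"dz":15,"ax":0,"ay":0,"az":0,"gripper":0},{"dx":0,"dy":0,"dz":12,"ax":0,"ay":0,"az":0,"gripper":0},{"dx":0,"dy":0,"dz":6,"ax":0,"ay":0,"az":0,"gripper":0},{"dx":0,"dy":0,"dz":0,"ax":0,"ay":0,"az":0,"gripper":0},{"dx":0,"dy":0,"dz":0,"ax":0,"ay":0,"az":0,"gripper":-1},{"dx":0,"dy":0,"dz":0,"ax":0,"ay":0,"az":0,"gripper":-1},{"dx":0,"dy":0,"dz":0,"ax":0,"ay":0,"az":0,"gripper":-1},{"dx":0,"dy":0,"dz":0,"ax":0,"ay":0,"az":0,"gripper":-1}]'
python3 -m inch '[{"dx":0,"dy":0,"dz":0,"ax":0,"ay":0,"az":0,"gripper":-1},{"dx":0,"dy":0,"dz":0,"ax":0,"ay":0,"az":0,"gripper":-1},{"dx":0,"dy":0,"dz":0,"ax":0,"ay":0,"az":0,"gripper":-1}]'
```

```text
t: 5.95
ee_pos: [0.4627, -0.3873, 0.0191]
tool_rot: [180.0, 0.1, 111.7]
ft_force: [-2.1, -0.5, 1.2]
finger_gap: 0.253
gripper_force: 0.9
t: 6.2
ee_pos: [0.462, -0.3875, 0.019]
tool_rot: [-180.0, 0.0, 111.7]
ft_force: [-2.0, 0.1, 6.3]
finger_gap: 0.213
gripper_force: 30.0
```

```bash
cat >> h.py <<'E'
CY=-.1405  # carrier centre, port y
TH=.019    # TCP above plate underside
DY=0.0     # TCP minus plate centre along plate y
def seat(By,Bz,th,cx=0.,dth=0.):
    """TCP pose with plate rear lower edge at carrier (By,Bz) m, tilt th deg"""
    t=np.radians(th); c,s=np.cos(t),np.sin(t); L=.070+DY
    y=By+L*c-TH*s; z=Bz+L*s+TH*c
    return port([cx,CY+y,.010+z]),tool(PY,th+dth)
E
python3 - <<'E'
from h import *
p,R,o=cur()
a=plan(p+[0,0,.12],R,4)
b=seat(-.048,.10,20); print(b[0])
a=plan(*b,20,a)
a=plan(*seat(-.048,.012,20),8,a); a=plan(*seat(-.067,.012,20),4,a); a=plan(*seat(-.069,.008,0),8,a)
E
```

```text
4 rows shift [ -0.  -0. -30.] turn [0. 0. 0.]
[ 0.56662811 -0.01788926  0.15179557]
20 rows shift [16.6  9.7  2.2] turn [-0.0023  0.0174  0.0131]
8 rows shift [-3.8  0.  10.3] turn [0. 0. 0.]
4 rows shift [-4.5  0.  -1.6] turn [0. 0. 0.]
8 rows shift [ 0.4 -0.   3.5] turn [ 0.     -0.0436  0.    ]
```

```bash
python3 -m inch '[{"dx":0,"dy":0,"dz":-12,"ax":0,"ay":0,"az":0,"gripper":-1},{"dx":0,"dy":0,"dz":-27,"ax":0,"ay":0,"az":0,"gripper":-1},{"dx":0,"dy":0,"dz":-27,"ax":0,"ay":0,"az":0,"gripper":-1},{"dx":0,"dy":0,"dz":-27,"ax":0,"ay":0,"az":0,"gripper":-1},{"dx":0,"dy":0,"dz":-27,"ax":0,"ay":0,"az":0,"gripper":-1},{"dx":0,"dy":0,"dz":0,"ax":0,"ay":0,"az":0,"gripper":-1}]'
python3 - <<'E'
from h import *
a=plan(*seat(-.048,.10,20),20)
E
```

```text
t: 6.7
ee_pos: [0.4647, -0.389, 0.1434]
tool_rot: [179.7, 0.4, 111.7]
ft_force: [0.3, -0.5, -3.7]
finger_gap: 0.206
gripper_force: 30.0
20 rows shift [16.7  9.6  2.4] turn [-0.002   0.0177  0.0132]
```

```bash
python3 -m inch '[{"dx":16.7,"dy":9.6,"dz":2.4,"ax":-0.002,"ay":0.0177,"az":0.0132,"gripper":-1},{"dx":16.7,"dy":9.6,"dz":2.4,"ax":-0.002,"ay":0.0177,"az":0.0132,"gripper":-1},{"dx":16.7,"dy":9.6,"dz":2.4,"ax":-0.002,"ay":0.0177,"az":0.0132,"gripper":-1},{"dx":16.7,"dy":9.6,"dz":2.4,"ax":-0.002,"ay":0.0177,"az":0.0132,"gripper":-1},{"dx":16.7,"dy":9.6,"dz":2.4,"ax":-0.002,"ay":0.0177,"az":0.0132,"gripper":-1},{"dx":16.7,"dy":9.6,"dz":2.4,"ax":-0.002,"ay":0.0177,"az":0.0132,"gripper":-1},{"dx":16.7,"dy":9.6,"dz":2.4,"ax":-0.002,"ay":0.0177,"az":0.0132,"gripper":-1},{"dx":16.7,"dy":9.6,"dz":2.4,"ax":-0.002,"ay":0.0177,"az":0.0132,"gripper":-1},{"dx":16.7,"dy":9.6,"dz":2.4,"ax":-0.002,"ay":0.0177,"az":0.0132,"gripper":-1},{"dx":16.7,"dy":9.6,"dz":2.4,"ax":-0.002,"ay":0.0177,"az":0.0132,"gripper":-1}]'
python3 -m inch '[{"dx":16.7,"dy":9.6,"dz":2.4,"ax":-0.002,"ay":0.0177,"az":0.0132,"gripper":-1},{"dx":16.7,"dy":9.6,"dz":2.4,"ax":-0.002,"ay":0.0177,"az":0.0132,"gripper":-1},{"dx":16.7,"dy":9.6,"dz":2.4,"ax":-0.002,"ay":0.0177,"az":0.0132,"gripper":-1},{"dx":16.7,"dy":9.6,"dz":2.4,"ax":-0.002,"ay":0.0177,"az":0.0132,"gripper":-1},{"dx":16.7,"dy":9.6,"dz":2.4,"ax":-0.002,"ay":0.0177,"az":0.0132,"gripper":-1},{"dx":16.7,"dy":9.6,"dz":2.4,"ax":-0.002,"ay":0.0177,"az":0.0132,"gripper":-1},{"dx":16.7,"dy":9.6,"dz":2.4,"ax":-0.002,"ay":0.0177,"az":0.0132,"gripper":-1},{"dx":16.7,"dy":9.6,"dz":2.4,"ax":-0.002,"ay":0.0177,"az":0.0132,"gripper":-1},{"dx":16.7,"dy":9.6,"dz":2.4,"ax":-0.002,"ay":0.0177,"az":0.0132,"gripper":-1},{"dx":16.7,"dy":9.6,"dz":2.4,"ax":-0.002,"ay":0.0177,"az":0.0132,"gripper":-1},{"dx":0,"dy":0,"dz":0,"ax":0,"ay":0,"az":0,"gripper":-1},{"dx":0,"dy":0,"dz":0,"ax":0,"ay":0,"az":0,"gripper":-1}]'
cat > view.py <<'E'
import sys
from h import *
p,R,o=cur(); s=cam('scene')
print('tcp in port',toport(p).round(4), 'rot',(RP.inv()*R).as_euler('xyz',degrees=True).round(1))
# plate (from TCP) wireframe: plate x=tool y, plate y ~ tool x, z=-tool z
pl=lambda x,y,z: p+R.apply([y-DY,x,TH-z])
ca=lambda x,y,z: port([x,CY+y,.010+z])
G=[[pl(*v) for v in [(.042,.07,.01),(.042,-.07,.01),(-.042,-.07,.01),(-.042,.07,.01)]],[pl(*v) for v in [(.042,.07,0),(.042,-.07,0),(.042,-.07,.01),(.042,.07,.01)]],
[ca(*v) for v in [(.046,-.058,.036),(-.046,-.058,.036),(-.051,-.084,.036),(.051,-.084,.036)]],[ca(*v) for v in [(.046,.074,.022),(-.046,.074,.022),(-.046,.084,.022),(.046,.084,.022)]],
[ca(*v) for v in [(.054,-.1345,.026),(.054,.1,.026)]]]
f=6;x0,y0=290,160;im=cv2.resize(s['color'][y0:y0+95,x0:x0+133,::-1],None,fx=f,fy=f,interpolation=cv2.INTER_CUBIC)
for g in G: cv2.polylines(im,[((proj(s,g)-[x0,y0]+.5)*f).astype(int).reshape(-1,1,2)],True,(0,0,255),1)
cv2.imwrite('pics/'+sys.argv[1],im)
E
python3 view.py v1.png
```

```text
t: 7.53
ee_pos: [0.5002, -0.1956, 0.127]
tool_rot: [179.6, -10.3, 104.1]
ft_force: [-0.3, -0.6, -3.7]
finger_gap: 0.209
gripper_force: 30.0
t: 8.53
ee_pos: [0.5634, -0.0143, 0.1467]
tool_rot: [-179.5, -20.3, 96.5]
ft_force: [-0.9, -0.6, -4.1]
finger_gap: 0.209
gripper_force: 30.0
tcp in port [-0.0028 -0.1253  0.1467] rot [-179.5  -20.3   90. ]
```

View pics/v1.png

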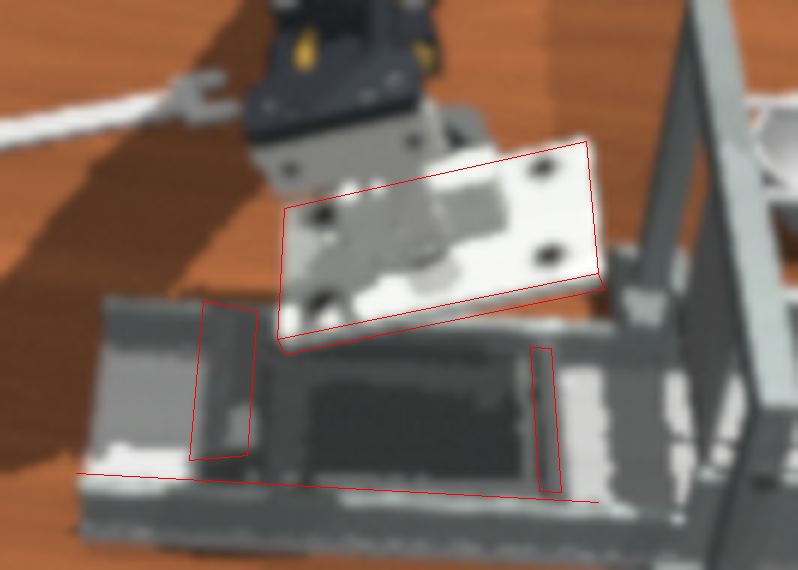

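The tilted plate's lower rear edge is at (280–285, 345). The lip's front edge is at x≈262, about 5 px (2 mm) further towards the flap than my model, so I'll shift the carrier estimate by 1.5 mm. The near rail lines up.

```bash
sed -i 's/^CY=.*/CY=-.139/; s/PO=np.array(\[.552,/PO=np.array([.553,/' h.py
python3 - <<'E'
from h import *
a=plan(*seat(-.047,.012,20),10)
E
```

```text
10 rows shift [-2.9  0.5  7.8] turn [-0.0009 -0.0005 -0.0002]
```

```bash
python3 -m inch '[{"dx":-2.9,"dy":0.5,"dz":7.8,"ax":-0.0009,"ay":0,"az":0,"gripper":-1},{"dx":-2.9,"dy":0.5,"dz":7.8,"ax":-0.0009,"ay":0,"az":0,"gripper":-1},{"dx":-2.9,"dy":0.5,"dz":7.8,"ax":-0.0009,"ay":0,"az":0,"gripper":-1},{"dx":-2.9,"dy":0.5,"dz":7.8,"ax":-0.0009,"ay":0,"az":0,"gripper":-1},{"dx":-2.9,"dy":0.5,"dz":7.8,"ax":-0.0009,"ay":0,"az":0,"gripper":-1},{"dx":-2.9,"dy":0.5,"dz":7.8,"ax":-0.0009,"ay":0,"az":0,"gripper":-1},{"dx":-2.9,"dy":0.5,"dz":7.8,"ax":-0.0009,"ay":0,"az":0,"gripper":-1},{"dx":-2.9,"dy":0.5,"dz":7.8,"ax":-0.0009,"ay":0,"az":0,"gripper":-1},{"dx":0,"dy":0,"dz":0,"ax":0,"ay":0,"az":0,"gripper":-1},{"dx":0,"dy":0,"dz":0,"ax":0,"ay":0,"az":0,"gripper":-1}]'
python3 - <<'E'
from h import *
print(toport(cur()[0]))
a=plan(*seat(-.047,.012,20),4)
a=plan(*seat(-.066,.012,20),6,a)
E
```

```text
t: 9.42
ee_pos: [0.5673, -0.0147, 0.0806]
tool_rot: [-179.9, -20.4, 96.3]
ft_force: [-0.1, -0.1, -2.9]
finger_gap: 0.213
gripper_force: 30.0
[ 2.49833020e-06 -1.25964174e-01  8.06129078e-02]
4 rows shift [-1.6  0.   3.9] turn [-0.0002 -0.0016 -0.0007]
6 rows shift [-3.   0.  -1.1] turn [0. 0. 0.]
```

```bash
python3 -m inch '[{"dx":-1.6,"dy":0,"dz":3.9,"ax":0,"ay":0,"az":0,"gripper":-1},{"dx":-1.6,"dy":0,"dz":3.9,"ax":0,"ay":0,"az":0,"gripper":-1},{"dx":-1.6,"dy":0,"dz":3.9,"ax":0,"ay":0,"az":0,"gripper":-1},{"dx":-1.6,"dy":0,"dz":3.9,"ax":0,"ay":0,"az":0,"gripper":-1},{"dx":0,"dy":0,"dz":0,"ax":0,"ay":0,"az":0,"gripper":-1},{"dx":0,"dy":0,"dz":0,"ax":0,"ay":0,"az":0,"gripper":-1}]'
python3 - <<'E'
from h import *
print(toport(cur()[0]))
a=plan(*seat(-.047,.012,20),4)
a=plan(*seat(-.067,.012,20),6)
E
```

```text
t: 9.92
ee_pos: [0.5675, -0.0153, 0.064]
tool_rot: [-179.9, -20.4, 96.3]
ft_force: [1.0, -0.5, -3.8]
finger_gap: 0.209
gripper_force: 30.0
[ 0.00013836 -0.12659488  0.06403247]
4 rows shift [-0. -0.  0.] turn [-0.     -0.0016 -0.0007]
6 rows shift [-3.2 -0.  -1.1] turn [-0.     -0.001  -0.0005]
```

```bash
python3 -m inch '[{"dx":-3.2,"dy":0,"dz":-1.1,"ax":0,"ay":0,"az":0,"gripper":-1},{"dx":-3.2,"dy":0,"dz":-1.1,"ax":0,"ay":0,"az":0,"gripper":-1},{"dx":-3.2,"dy":0,"dz":-1.1,"ax":0,"ay":0,"az":0,"gripper":-1},{"dx":-3.2,"dy":0,"dz":-1.1,"ax":0,"ay":0,"az":0,"gripper":-1},{"dx":-3.2,"dy":0,"dz":-1.1,"ax":0,"ay":0,"az":0,"gripper":-1},{"dx":-3.2,"dy":0,"dz":-1.1,"ax":0,"ay":0,"az":0,"gripper":-1},{"dx":0,"dy":0,"dz":0,"ax":0,"ay":0,"az":0,"gripper":-1}]'
python3 view.py v2.png
python3 - <<'E'
from h import *
a=plan(*seat(-.068,.010,8),6); a=plan(*seat(-.069,.0085,0),4,a)
E
```

```text
t: 10.5
ee_pos: [0.5698, -0.0354, 0.064]
tool_rot: [-179.9, -20.4, 96.3]
ft_force: [0.4, 0.8, -4.0]
finger_gap: 0.215
gripper_force: 30.0
tcp in port [ 0.0002 -0.1469  0.064 ] rot [-179.9  -20.4   89.8]
6 rows shift [ 0.4 -0.   2.8] turn [-0.     -0.036  -0.0004]
4 rows shift [ 0.3 -0.   2.8] turn [ 0.     -0.0349  0.    ]
```

View pics/v2.png

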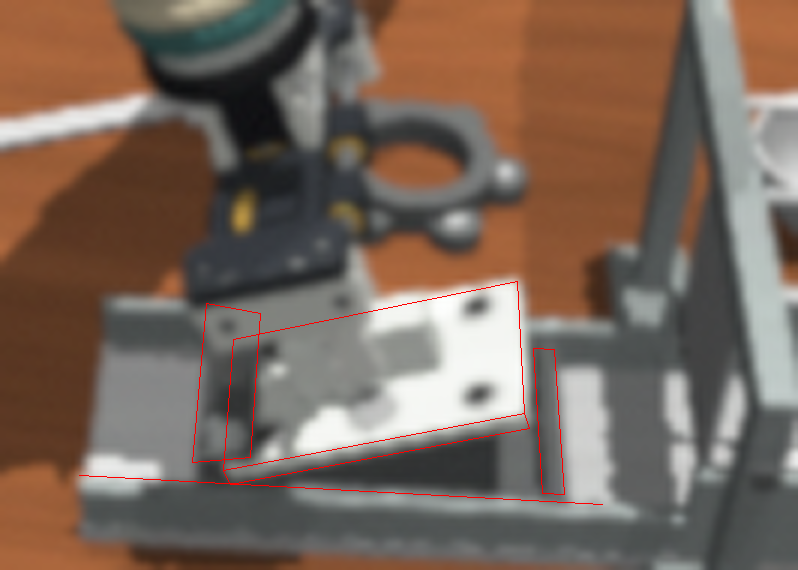

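The plate's rear edge is hidden under the lip (visible only from x≈260) and its front edge at x≈525 is short of the ridge at 535. The carrier hasn't moved. Next I'll swing the plate down.

```bash
python3 -m inch '[{"dx":0.4,"dy":0,"dz":2.8,"ax":0,"ay":-0.036,"az":0,"gripper":-1},{"dx":0.4,"dy":0,"dz":2.8,"ax":0,"ay":-0.036,"az":0,"gripper":-1},{"dx":0.4,"dy":0,"dz":2.8,"ax":0,"ay":-0.036,"az":0,"gripper":-1},{"dx":0.4,"dy":0,"dz":2.8,"ax":0,"ay":-0.036,"az":0,"gripper":-1},{"dx":0.4,"dy":0,"dz":2.8,"ax":0,"ay":-0.036,"az":0,"gripper":-1},{"dx":0.4,"dy":0,"dz":2.8,"ax":0,"ay":-0.036,"az":0,"gripper":-1},{"dx":0,"dy":0,"dz":0,"ax":0,"ay":0,"az":0,"gripper":-1}]'
python3 - <<'E'
from h import *
print(toport(cur()[0])); a=plan(*seat(-.069,.008,0),5)
E
```

```text
t: 11.13
ee_pos: [0.5686, -0.0254, 0.048]
tool_rot: [-179.9, -8.0, 96.6]
ft_force: [-0.3, 1.0, -4.1]
finger_gap: 0.208
gripper_force: 30.0
[ 0.00015774 -0.13682784  0.04796543]
5 rows shift [-0.4 -0.   2.2] turn [-0.0003 -0.0281  0.0003]
```

```bash
python3 -m inch '[{"dx":-0.4,"dy":0,"dz":2.2,"ax":0,"ay":-0.028,"az":0,"gripper":-1},{"dx":-0.4,"dy":0,"dz":2.2,"ax":0,"ay":-0.028,"az":0,"gripper":-1},{"dx":-0.4,"dy":0,"dz":2.2,"ax":0,"ay":-0.028,"az":0,"gripper":-1},{"dx":-0.4,"dy":0,"dz":2.2,"ax":0,"ay":-0.028,"az":0,"gripper":-1},{"dx":-0.4,"dy":0,"dz":2.2,"ax":0,"ay":-0.028,"az":0,"gripper":-1},{"dx":0,"dy":0,"dz":0,"ax":0,"ay":0,"az":0,"gripper":-1},{"dx":0,"dy":0,"dz":0,"ax":0,"ay":0,"az":0,"gripper":-1}]'
python3 view.py v3.png
```

```text
t: 11.72
ee_pos: [0.5693, -0.0296, 0.0372]
tool_rot: [-180.0, -0.0, 96.4]
ft_force: [0.3, 0.1, -4.3]
finger_gap: 0.209
gripper_force: 30.0
tcp in port [ 0.0003 -0.141   0.0372] rot [-180.    -0.    89.9]
```

View pics/v3.png

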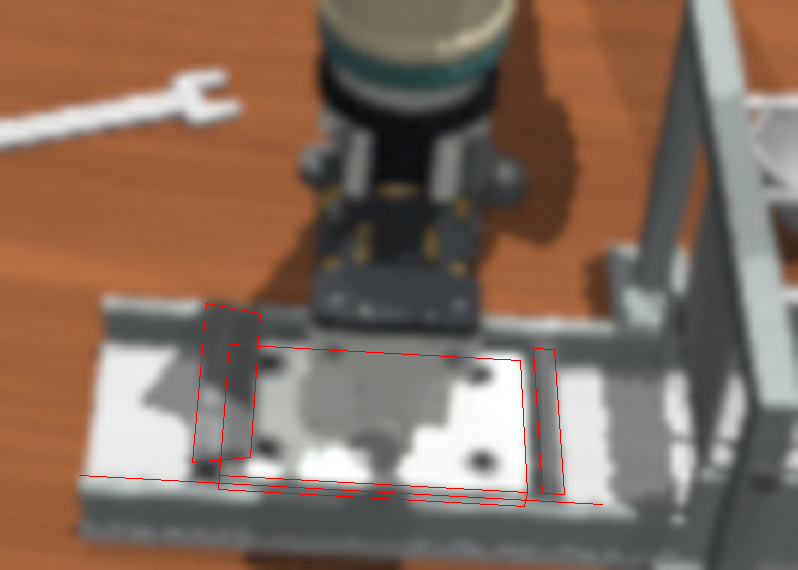

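The plate is flat under the lip and clear of the ridge, but the gripper still carries its weight. I'll ease it down and release with a partial opening to stay clear of the rails.

```bash
python3 -m inch '[{"dx":0,"dy":0,"dz":0.8,"ax":0,"ay":0,"az":0,"gripper":-1},{"dx":0,"dy":0,"dz":0.8,"ax":0,"ay":0,"az":0,"gripper":-1},{"dx":0,"dy":0,"dz":0,"ax":0,"ay":0,"az":0,"gripper":-1}]'
python3 -m inch '[{"dx":0,"dy":0,"dz":0,"ax":0,"ay":0,"az":0,"gripper":-0.25},{"dx":0,"dy":0,"dz":0,"ax":0,"ay":0,"az":0,"gripper":-0.25},{"dx":0,"dy":0,"dz":0,"ax":0,"ay":0,"az":0,"gripper":-0.25}]'
```

```text
t: 12.02
ee_pos: [0.5694, -0.0296, 0.0369]
tool_rot: [180.0, -0.1, 96.3]
ft_force: [-3.1, 3.4, 8.8]
finger_gap: 0.214
gripper_force: 30.0
t: 12.27
ee_pos: [0.5697, -0.0307, 0.0359]
tool_rot: [180.0, 0.1, 96.3]
ft_force: [0.6, -0.9, -0.3]
finger_gap: 0.366
gripper_force: 0.0
```

```bash
python3 -m inch '[{"dx":0,"dy":0,"dz":-15,"ax":0,"ay":0,"az":0,"gripper":-0.25},{"dx":0,"dy":0,"dz":-30,"ax":0,"ay":0,"az":0,"gripper":-0.25},{"dx":0,"dy":0,"dz":-30,"ax":0,"ay":0,"az":0,"gripper":-0.25},{"dx":0,"dy":0,"dz":-30,"ax":0,"ay":0,"az":0,"gripper":-1},{"dx":0,"dy":0,"dz":0,"ax":0,"ay":0,"az":0,"gripper":-1}]'
python3 - <<'E'
from h import *
R=tool(PY,45)
a=plan(port([0,-.262,.13]),R,12); a=plan(port([0,-.262,.032]),R,6,a)
a=plan(port([0,.018,.032]),R,28,a)
E
```

```text
t: 12.68
ee_pos: [0.5731, -0.0313, 0.1458]
tool_rot: [179.5, 0.2, 96.3]
ft_force: [0.1, 0.3, 0.6]
finger_gap: 0.27
gripper_force: 0.0
12 rows shift [-10.   -0.3  -2.3] turn [0.0008 0.0657 0.    ]
6 rows shift [-11.5   0.   11.5] turn [0. 0. 0.]
28 rows shift [ 7.1 -0.   7.1] turn [0. 0. 0.]
```

```bash
python3 -m inch '[{"dx":-10,"dy":-0.3,"dz":-2.3,"ax":0.0008,"ay":0.0657,"az":0,"gripper":-1},{"dx":-10,"dy":-0.3,"dz":-2.3,"ax":0.0008,"ay":0.0657,"az":0,"gripper":-1},{"dx":-10,"dy":-0.3,"dz":-2.3,"ax":0.0008,"ay":0.0657,"az":0,"gripper":-1},{"dx":-10,"dy":-0.3,"dz":-2.3,"ax":0.0008,"ay":0.0657,"az":0,"gripper":-1},{"dx":-10,"dy":-0.3,"dz":-2.3,"ax":0.0008,"ay":0.0657,"az":0,"gripper":-1},{"dx":-10,"dy":-0.3,"dz":-2.3,"ax":0.0008,"ay":0.0657,"az":0,"gripper":-1},{"dx":-10,"dy":-0.3,"dz":-2.3,"ax":0.0008,"ay":0.0657,"az":0,"gripper":-1},{"dx":-10,"dy":-0.3,"dz":-2.3,"ax":0.0008,"ay":0.0657,"az":0,"gripper":-1},{"dx":-10,"dy":-0.3,"dz":-2.3,"ax":0.0008,"ay":0.0657,"az":0,"gripper":-1},{"dx":-10,"dy":-0.3,"dz":-2.3,"ax":0.0008,"ay":0.0657,"az":0,"gripper":-1},{"dx":-10,"dy":-0.3,"dz":-2.3,"ax":0.0008,"ay":0.0657,"az":0,"gripper":-1},{"dx":-10,"dy":-0.3,"dz":-2.3,"ax":0.0008,"ay":0.0657,"az":0,"gripper":-1}]'
python3 -m inch '[{"dx":0,"dy":0,"dz":0,"ax":0,"ay":0,"az":0,"gripper":-1}]'
python3 view.py v4.png
python3 - <<'E'
from h import *
print(np.round(get_obs()['joint_positions'],1))
a=plan(port([0,-.262,.032]),tool(PY,45),8)
E
```

```text
t: 13.68
ee_pos: [0.5788, -0.1499, 0.1239]
tool_rot: [-179.3, -45.3, 96.0]
ft_force: [0.3, -0.2, 0.4]
finger_gap: 0.004
gripper_force: 0.0
t: 13.77
ee_pos: [0.5763, -0.1537, 0.1193]
tool_rot: [-178.7, -45.2, 95.2]
ft_force: [-0.5, -0.9, -0.1]
finger_gap: 0.007
gripper_force: 0.0
tcp in port [-0.0067 -0.2651  0.1193] rot [-178.7  -45.2   88.7]
[ 25.   56.6  14.1  78.4 -42.7  85.5  61.5]
8 rows shift [-7.8  0.8  7.9] turn [-0.0009 -0.0003 -0.0016]
```

View pics/v4.png

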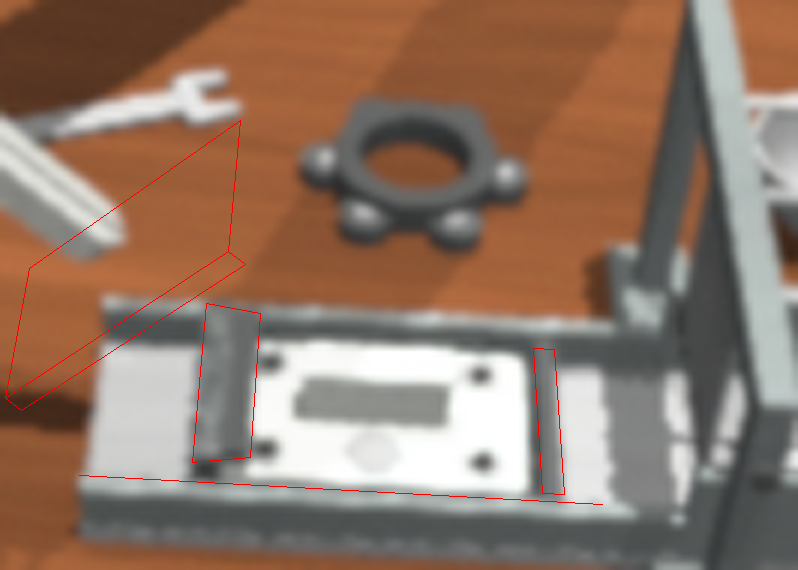

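The plate lies flat in the pocket, tucked under the lip at x≈260, with its front edge at x≈530 inside the ridge. The fingers are up at the left. I'll descend behind the carrier.

```bash
python3 -m inch '[{"dx":-7.8,"dy":0.8,"dz":7.9,"ax":-0.001,"ay":0,"az":-0.0016,"gripper":-1},{"dx":-7.8,"dy":0.8,"dz":7.9,"ax":-0.001,"ay":0,"az":-0.0016,"gripper":-1},{"dx":-7.8,"dy":0.8,"dz":7.9,"ax":-0.001,"ay":0,"az":-0.0016,"gripper":-1},{"dx":-7.8,"dy":0.8,"dz":7.9,"ax":-0.001,"ay":0,"az":-0.0016,"gripper":-1},{"dx":-7.8,"dy":0.8,"dz":7.9,"ax":-0.001,"ay":0,"az":-0.0016,"gripper":-1},{"dx":-7.8,"dy":0.8,"dz":7.9,"ax":-0.001,"ay":0,"az":-0.0016,"gripper":-1},{"dx":-7.8,"dy":0.8,"dz":7.9,"ax":-0.001,"ay":0,"az":-0.0016,"gripper":-1},{"dx":0,"dy":0,"dz":0,"ax":0,"ay":0,"az":0,"gripper":-1},{"dx":0,"dy":0,"dz":0,"ax":0,"ay":0,"az":0,"gripper":-1}]'
python3 - <<'E'
from h import *
print(toport(cur()[0]));R=tool(PY,45)
a=plan(port([0,-.23,.032]),R,5); a=plan(port([0,.018,.032]),R,36,a)
E
```

```text
t: 14.57
ee_pos: [0.5837, -0.1468, 0.046]
tool_rot: [179.8, -45.2, 96.9]
ft_force: [0.8, -0.4, 0.3]
finger_gap: 0.003
gripper_force: 0.0
[ 0.001379   -0.25909659  0.04595907]
5 rows shift [ 2.1 -0.3  6.1] turn [-0.0002 -0.0006  0.0009]
36 rows shift [4.9 0.  4.9] turn [0. 0. 0.]
```

```bash
python3 -m inch '[{"dx":2.1,"dy":-0.3,"dz":6.1,"ax":0,"ay":0,"az":0.0009,"gripper":-1},{"dx":2.1,"dy":-0.3,"dz":6.1,"ax":0,"ay":0,"az":0.0009,"gripper":-1},{"dx":2.1,"dy":-0.3,"dz":6.1,"ax":0,"ay":0,"az":0.0009,"gripper":-1},{"dx":2.1,"dy":-0.3,"dz":6.1,"ax":0,"ay":0,"az":0.0009,"gripper":-1},{"dx":2.1,"dy":-0.3,"dz":6.1,"ax":0,"ay":0,"az":0.0009,"gripper":-1},{"dx":2.5,"dy":0,"dz":2.5,"ax":0,"ay":0,"az":0,"gripper":-1},{"dx":2.5,"dy":0,"dz":2.5,"ax":0,"ay":0,"az":0,"gripper":-1},{"dx":2.5,"dy":0,"dz":2.5,"ax":0,"ay":0,"az":0,"gripper":-1},{"dx":2.5,"dy":0,"dz":2.5,"ax":0,"ay":0,"az":0,"gripper":-1},{"dx":2.5,"dy":0,"dz":2.5,"ax":0,"ay":0,"az":0,"gripper":-1}]'
python3 - <<'E'
from h import *
print(toport(cur()[0]));R=tool(PY,45)
a=plan(port([0,.018,.032]),R,40)
E
```

```text
t: 15.4
ee_pos: [0.5778, -0.1039, 0.0322]
tool_rot: [179.9, -44.8, 96.5]
ft_force: [1.5, -5.4, -0.4]
finger_gap: 0.004
gripper_force: 3.1
[ 0.00041585 -0.21578742  0.03222136]
40 rows shift [ 4.1 -0.   4.1] turn [0.0001 0.0001 0.    ]
```

```bash
python3 -m inch '[{"dx":4.1,"dy":0,"dz":4.1,"ax":0,"ay":0,"az":0,"gripper":-1},{"dx":4.1,"dy":0,"dz":4.1,"ax":0,"ay":0,"az":0,"gripper":-1},{"dx":4.1,"dy":0,"dz":4.1,"ax":0,"ay":0,"az":0,"gripper":-1},{"dx":4.1,"dy":0,"dz":4.1,"ax":0,"ay":0,"az":0,"gripper":-1},{"dx":4.1,"dy":0,"dz":4.1,"ax":0,"ay":0,"az":0,"gripper":-1},{"dx":4.1,"dy":0,"dz":4.1,"ax":0,"ay":0,"az":0,"gripper":-1},{"dx":4.1,"dy":0,"dz":4.1,"ax":0,"ay":0,"az":0,"gripper":-1},{"dx":4.1,"dy":0,"dz":4.1,"ax":0,"ay":0,"az":0,"gripper":-1},{"dx":4.1,"dy":0,"dz":4.1,"ax":0,"ay":0,"az":0,"gripper":-1},{"dx":4.1,"dy":0,"dz":4.1,"ax":0,"ay":0,"az":0,"gripper":-1}]'
python3 - <<'E'
from h import *
print(toport(cur()[0]));R=tool(PY,45)
a=plan(port([0,.018,.032]),R,30)
E
```

```text
t: 16.23
ee_pos: [0.5714, -0.0461, 0.0322]
tool_rot: [179.9, -44.8, 96.5]
ft_force: [1.4, -5.6, 1.7]
finger_gap: 0.011
gripper_force: 3.1
[ 0.00051061 -0.15768308  0.03221412]
30 rows shift [ 4.1 -0.   4.1] turn [0.0001 0.0001 0.    ]
```

```bash
python3 -m inch '[{"dx":4.1,"dy":0,"dz":4.1,"ax":0,"ay":0,"az":0,"gripper":-1},{"dx":4.1,"dy":0,"dz":4.1,"ax":0,"ay":0,"az":0,"gripper":-1},{"dx":4.1,"dy":0,"dz":4.1,"ax":0,"ay":0,"az":0,"gripper":-1},{"dx":4.1,"dy":0,"dz":4.1,"ax":0,"ay":0,"az":0,"gripper":-1},{"dx":4.1,"dy":0,"dz":4.1,"ax":0,"ay":0,"az":0,"gripper":-1},{"dx":4.1,"dy":0,"dz":4.1,"ax":0,"ay":0,"az":0,"gripper":-1},{"dx":4.1,"dy":0,"dz":4.1,"ax":0,"ay":0,"az":0,"gripper":-1},{"dx":4.1,"dy":0,"dz":4.1,"ax":0,"ay":0,"az":0,"gripper":-1},{"dx":4.1,"dy":0,"dz":4.1,"ax":0,"ay":0,"az":0,"gripper":-1},{"dx":4.1,"dy":0,"dz":4.1,"ax":0,"ay":0,"az":0,"gripper":-1}]'
python3 - <<'E'
from h import *
print(toport(cur()[0]));R=tool(PY,45)
a=plan(port([0,.018,.032]),R,20)
E
```

```text
t: 17.07
ee_pos: [0.5652, 0.0107, 0.0322]
tool_rot: [179.8, -44.7, 96.5]
ft_force: [0.4, -7.8, 2.8]
finger_gap: 0.003
gripper_force: 3.9
[ 0.0008276  -0.10056027  0.03219282]
20 rows shift [ 4.2 -0.   4.2] turn [0.0002 0.0003 0.    ]
```

```bash
python3 -m inch '[{"dx":4.1,"dy":0,"dz":4.1,"ax":0,"ay":0,"az":0,"gripper":-1},{"dx":4.1,"dy":0,"dz":4.1,"ax":0,"ay":0,"az":0,"gripper":-1},{"dx":4.1,"dy":0,"dz":4.1,"ax":0,"ay":0,"az":0,"gripper":-1},{"dx":4.1,"dy":0,"dz":4.1,"ax":0,"ay":0,"az":0,"gripper":-1},{"dx":4.1,"dy":0,"dz":4.1,"ax":0,"ay":0,"az":0,"gripper":-1},{"dx":4.1,"dy":0,"dz":4.1,"ax":0,"ay":0,"az":0,"gripper":-1},{"dx":4.1,"dy":0,"dz":4.1,"ax":0,"ay":0,"az":0,"gripper":-1},{"dx":4.1,"dy":0,"dz":4.1,"ax":0,"ay":0,"az":0,"gripper":-1},{"dx":4.1,"dy":0,"dz":4.1,"ax":0,"ay":0,"az":0,"gripper":-1},{"dx":4.1,"dy":0,"dz":4.1,"ax":0,"ay":0,"az":0,"gripper":-1}]'
python3 - <<'E'
from h import *
s=cam('scene')
print(toport(cur()[0]));R=tool(PY,45)
a=plan(port([0,.018,.032]),R,12)
cv2.imwrite('pics/v5.png',cv2.resize(s['color'][140:270,330:530,::-1],None,fx=4,fy=4,interpolation=cv2.INTER_CUBIC))
E
```

```text
t: 17.9
ee_pos: [0.5591, 0.0676, 0.0322]
tool_rot: [179.8, -44.7, 96.5]
ft_force: [1.6, -8.3, 2.1]
finger_gap: 0.005
gripper_force: 4.5
[ 0.00093199 -0.04124713  0.0323971 ]
12 rows shift [ 3.5 -0.1  3.5] turn [0.0002 0.0003 0.0001]
```

View pics/v5.png

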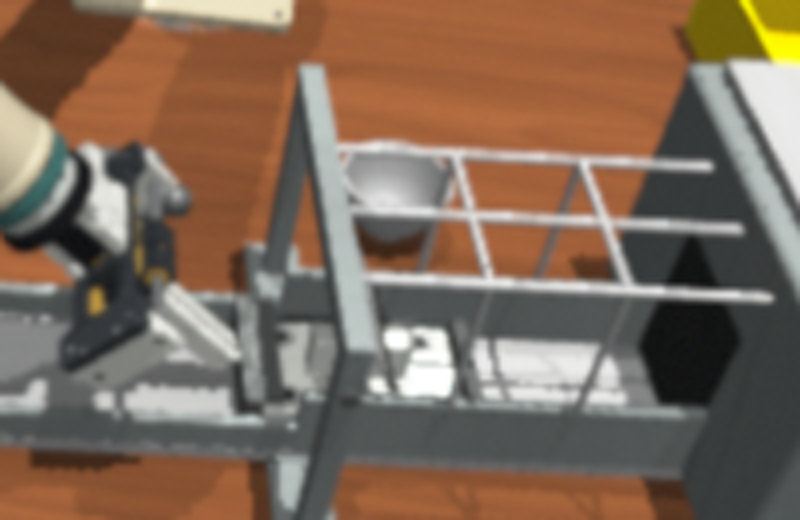

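The carrier is half-way through: its front ridge is beyond the header, the flap is lifted, and the body is well back from the header bar. I'll continue for the last 60 mm.

```bash
python3 -m inch '[{"dx":3.6,"dy":0,"dz":3.6,"ax":0,"ay":0,"az":0,"gripper":-1},{"dx":3.6,"dy":0,"dz":3.6,"ax":0,"ay":0,"az":0,"gripper":-1},{"dx":3.6,"dy":0,"dz":3.6,"ax":0,"ay":0,"az":0,"gripper":-1},{"dx":3.6,"dy":0,"dz":3.6,"ax":0,"ay":0,"az":0,"gripper":-1},{"dx":3.6,"dy":0,"dz":3.6,"ax":0,"ay":0,"az":0,"gripper":-1},{"dx":3.6,"dy":0,"dz":3.6,"ax":0,"ay":0,"az":0,"gripper":-1},{"dx":3.6,"dy":0,"dz":3.6,"ax":0,"ay":0,"az":0,"gripper":-1},{"dx":3.6,"dy":0,"dz":3.6,"ax":0,"ay":0,"az":0,"gripper":-1}]'
python3 - <<'E'
from h import *
print(toport(cur()[0]));R=tool(PY,45)
a=plan(port([0,.022,.032]),R,6)
E
```

```text
t: 18.62
ee_pos: [0.5546, 0.108, 0.0321]
tool_rot: [179.8, -44.7, 96.5]
ft_force: [0.6, -8.8, 2.1]
finger_gap: 0.006
gripper_force: 4.5
[ 0.0013591  -0.00263566  0.03214231]
6 rows shift [ 2.9 -0.2  2.9] turn [ 0.0007  0.001  -0.0001]
```

```bash
python3 -m inch '[{"dx":2.9,"dy":0,"dz":2.9,"ax":0,"ay":0,"az":0,"gripper":-1},{"dx":2.9,"dy":0,"dz":2.9,"ax":0,"ay":0,"az":0,"gripper":-1},{"dx":2.9,"dy":0,"dz":2.9,"ax":0,"ay":0,"az":0,"gripper":-1},{"dx":2.9,"dy":0,"dz":2.9,"ax":0,"ay":0,"az":0,"gripper":-1},{"dx":2.9,"dy":0,"dz":2.9,"ax":0,"ay":0,"az":0,"gripper":-1},{"dx":2.5,"dy":0,"dz":2.5,"ax":0,"ay":0,"az":0,"gripper":-1},{"dx":0,"dy":0,"dz":0,"ax":0,"ay":0,"az":0,"gripper":-1}]'
python3 - <<'E'
from h import *
print(toport(cur()[0]));R=tool(PY,45)
a=plan(port([0,-.12,.036]),R,12);a=plan(port([0,-.16,.2]),R,8,a)
E
```

```text
t: 19.2
ee_pos: [0.5511, 0.134, 0.0322]
tool_rot: [179.8, -44.8, 96.5]
ft_force: [1.3, -4.9, -2.2]
finger_gap: 0.006
gripper_force: 2.5
[0.00078478 0.02359437 0.03222872]
12 rows shift [-8.3 -0.1 -8.7] turn [0.0002 0.0003 0.    ]
8 rows shift [ 11.  -0. -18.] turn [0. 0. 0.]
```

```bash
python3 -m inch '[{"dx":-8.4,"dy":0,"dz":-8.4,"ax":0,"ay":0,"az":0,"gripper":-1},{"dx":-8.4,"dy":0,"dz":-8.4,"ax":0,"ay":0,"az":0,"gripper":-1},{"dx":-8.4,"dy":0,"dz":-8.4,"ax":0,"ay":0,"az":0,"gripper":-1},{"dx":-8.4,"dy":0,"dz":-8.4,"ax":0,"ay":0,"az":0,"gripper":-1},{"dx":-8.4,"dy":0,"dz":-8.4,"ax":0,"ay":0,"az":0,"gripper":-1},{"dx":-8.4,"dy":0,"dz":-8.4,"ax":0,"ay":0,"az":0,"gripper":-1},{"dx":-8.4,"dy":0,"dz":-8.4,"ax":0,"ay":0,"az":0,"gripper":-1},{"dx":-8.4,"dy":0,"dz":-8.4,"ax":0,"ay":0,"az":0,"gripper":-1},{"dx":-8.4,"dy":0,"dz":-8.4,"ax":0,"ay":0,"az":0,"gripper":-1},{"dx":-8.4,"dy":0,"dz":-8.4,"ax":0,"ay":0,"az":0,"gripper":-1},{"dx":-8.4,"dy":0,"dz":-8.4,"ax":0,"ay":0,"az":0,"gripper":-1},{"dx":-8.4,"dy":0,"dz":-8.4,"ax":0,"ay":0,"az":0,"gripper":-1}]'
python3 -m inch '[{"dx":11,"dy":0,"dz":-18,"ax":0,"ay":0,"az":0,"gripper":-1},{"dx":11,"dy":0,"dz":-18,"ax":0,"ay":0,"az":0,"gripper":-1},{"dx":11,"dy":0,"dz":-18,"ax":0,"ay":0,"az":0,"gripper":-1},{"dx":11,"dy":0,"dz":-18,"ax":0,"ay":0,"az":0,"gripper":-1},{"dx":11,"dy":0,"dz":-18,"ax":0,"ay":0,"az":0,"gripper":-1},{"dx":0,"dy":0,"dz":0,"ax":0,"ay":0,"az":0,"gripper":-1},{"dx":0,"dy":0,"dz":0,"ax":0,"ay":0,"az":0,"gripper":-1},{"dx":0,"dy":0,"dz":0,"ax":0,"ay":0,"az":0,"gripper":-1}]'
python3 - <<'E'
from h import *
s=cam('scene');t=cam('top')
A=cv2.resize(s['color'][140:270,330:530,::-1],(800,340),interpolation=cv2.INTER_CUBIC);A=cv2.resize(s['color'][170:260,340:520,::-1],(600,300),interpolation=cv2.INTER_CUBIC)
B=cv2.resize(t['color'][160:250,110:290,::-1],(600,300),interpolation=cv2.INTER_CUBIC)
cv2.imwrite('pics/v6.png',np.vstack([A,B]))
E
```

```text
t: 20.2
ee_pos: [0.5664, -0.0065, 0.033]
tool_rot: [180.0, -45.1, 96.6]
ft_force: [0.0, -0.6, 0.1]
finger_gap: 0.005
gripper_force: 0.0
t: 20.87
ee_pos: [0.5687, -0.0301, 0.1349]
tool_rot: [-180.0, -45.1, 96.5]
ft_force: [0.4, 0.2, -0.6]
finger_gap: 0.004
gripper_force: 0.0
```

View pics/v6.png

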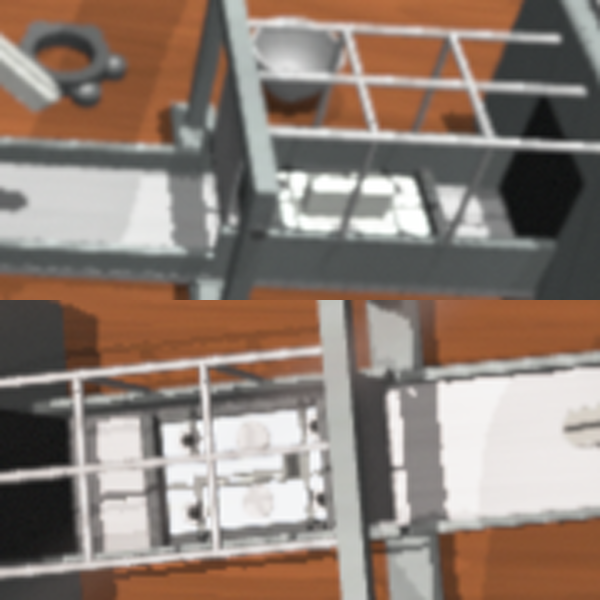

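The carrier is past the header with the plate flat behind the ridge (top view x≈152), and the flap hangs shut as it did at the start. One numeric check on the ridge position, then I'll hand in.

Run:
```python
from h import *
t=cam('top'); P=at_z(t,[[110+153*.3,160+185*.3]],.032)[0]; q=toport(P); print('ridge port',q,'rear',q[1]-.163)
if q[1]-.163>.012: print(job_done())
```

```text
ridge port [-0.00899851  0.18895102  0.032     ] rear 0.02595102026648327
the job is handed in; nothing more can be done
None
```

The job is handed in: the plate is seated under the carrier's lip, the loaded carrier's rear is about 25 mm beyond the flap, and the flap has dropped shut behind it. It took about 21 s of robot time, with no sign that any bystander was touched.

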